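# Test stroke of a coin slide in the laundry room

### The job

Two white coin boxes have been serviced on the folding bench. Give the one with the wide slide its test stroke: push its slide all the way in to the stop, keep it there for a moment, then let it come back out slowly under control, taking a second or more and never letting its spring snap it back, until it is fully out again; then move away. Do not push in the narrow slide of the other box.

Things in the scene. Friction and masses are not known exactly. Their poses are not given: they have to be found in the camera images.
- wide_plate (a point): Upright bare-steel push plate of the WIDE slide, 100 wide, 10 thick, from 35 to 95 mm above the bench; three round pockets in the tongue behind it. Point: middle of its width and thickness, 72 mm above the bench; moves with the slide. x: level, square to the plate, into the box (push this way); y along its width; z up. 95 mm in front of the box's face when fully out, 35 when in.
- wide_slide (a joint): Travel of the wide slide, m: 0 fully out (rest), 0.060 in at its hard stop. A spring pushes it out, 4 N at 0 rising evenly to 9 N fully in; it moves 0.35 kg and snaps out in under 0.2 s if let go. The flat tongue is 80 mm wide, top 48 mm above the bench. Its white box is fixed, 140 mm wide, 82 mm high in front, 120 mm high from 60 mm behind the face.
- narrow_plate (a point): Push plate of the NARROW slide of the other white box (90 mm wide): same make and heights, but the plate is only 50 mm wide and its tongue has a single pocket. Not to be pushed. Point and axes as for the wide plate. The boxes may stand either way round, left and right, each turned up to 12 degrees.
- narrow_slide (a joint): Travel of the narrow slide, m: 0 fully out, 0.060 fully in; same spring. It must stay out.

How it is judged:
By the outcome, as a careful person would: the job done as asked, in the order asked, and still so for the second after the job is handed in, with the robot touching nothing.
It also fails if it takes over 40 s, if anything falls off the work surface, if the arm or the gripper's body presses on something with over 40 N, if the wrist force passes 120 N, or if a joint passes its speed limit or range.

### The arm

A 7-joint arm with a two-finger parallel gripper is mounted at the origin on the work surface. World frame = base frame: x ahead of the robot, y to its left, z up, the work surface at z = 0. Lengths are in m, angles in rad, forces in N, time in s.
With the tool pointing down it reaches from about 0.4 to 0.875 m from the base axis. Payload 19.3 kg.
Tool frame: the origin (TCP) lies at the very end of the fingers, on their centre line; the grasp point (between the pads) lies 19 mm behind it; z points along the fingers, y is the line along which they close (so a half turn about z gives the same grasp; the last joint's range is limited). The gripper opens to 85 mm and grips with 20 to 120 N. Pads are 22 mm wide; open, the fingers measure 114 mm over their backs; the gripper's body (76 mm by 85 mm) begins 54 mm behind the grasp point. The pads swing forward as they close: fully open they stand 13 mm farther back than shut.
Start: joints at [-1.209, 0.521, -0.036, 1.599, 0.021, 1.021, -0.113], TCP at [0.262, 0.568, 0.208] pointing down, gripper open.
Joint ranges: [-2.91, 2.91], [-0.3, 2.13], [-1.5, 1.42], [0.17, 2.43], [-1.26, 4.41], [0.16, 1.93], [-2.52, 2.52]. Speed limits (rad/s): [1.89, 1.89, 2.39, 2.39, 3.01, 3.01, 3.01].

### API

Orientations are given as [roll, pitch, yaw] about the fixed x, y, z axes, in that order (R = Rz(yaw) Ry(pitch) Rx(roll)).
In Python, from workcell import bot gives the robot as it stands.
- The arm moves only by the tool carry_out, never from a script. Its argument "rows" is a list that holds one entry, the list of rows, each a list of 4 numbers: the shift along the tool's x, y, z in m, then the turn about the tool's z in degrees. In form: [[[x, y, z, twist], ...]]. A call has 1 to 12 rows; each row is the pose to reach, as a shift and turn from the pose commanded when the call began, along the tool's axes at that moment; what a row does not reach only later rows make up. A row lasts 1/12 s, in which the tool goes at most 41.7 mm and 7.16 degrees, less where a joint would pass 70% of its speed; a pose out of reach is approached as far as the arm can. A call with a gripper value outside its range is refused whole. "grip" is the finger opening in m, from 0 to 0.0854, set as the call begins (left out, the last holds). The fingers move at their own pace and stop on an object; "grip_force" is the grip in N (left out, the last holds). Time passes only in rows, so rows that repeat a pose let the fingers close. It gives the time, the measured TCP pose, the force, the opening and the grip force at its end, in the units of the state.
- bot.observe(): the state, without advancing time (a new reading comes with each control period).
- bot.grab_frame(name): name is "scene" or "top" or "wrist"; returns a dict with "pixels" (384x512x3 uint8, red, green, blue), "K" (3x3 intrinsics, pixels), "pose" (4x4, takes a point from camera to world coordinates). Camera axes: x right, y down, z forward; pixel columns grow to the right and rows downward; lengths in m; the calibration is good to about 2 mm. A picture is of the moment at which its call begins. There is no depth.
- bot.job_done(): hands the job in; it is judged then, once.
Trained networks look in a picture, given as the dict that the camera call returned (one of the last four; its "shot" number tells which), for a name from the list of things; names that differ only in an ending like _2 or _b are one class to them, and where a whole thing is asked for, a point or a joint stands for the part that bears it (a point fixed in the world has none). Each returns a list of dicts, best first, with "conf" (0 to 1); they miss things now and then, are a little off and sometimes report something else, mostly with a low value. They report only what shows in the picture. A call takes as long as a camera call.
- bot.look_for(picture, label): "position" ([column, row] in pixels, amid what is visible of it).
- bot.regions_of(picture, label): "region" (384x512 bool, what is visible of it) and "position" ([column, row] in pixels, amid what is visible of it).
- bot.spot_point(picture, label): "position" ([column, row] in pixels: a listed point, or the origin of a listed thing).
The state is a dict: "clock": time; "qpos": joint angles; "qd": joint speeds; "joint_efforts": joint torques, N m; "position": TCP position; "tool_rot": TCP orientation; "force": force on the tool from outside, world axes, zero at the start; "moment": the same for the moment, N m; "grip_width": finger opening in m; "finger_force": force on a finger pad.
Only numpy, scipy, OpenCV 4.12 (cv2) and the standard library are available. Lean on these libraries where they do the work, as an engineer would, in place of code of your own. Each camera call takes 0.05 s, during which the arm holds its last target. There are 200 camera calls.

## Working session

There is one attempt and no reset: what is moved stays moved. The work goes in short steps, Python scripts to look and compute and a tool call to move; the robot and the scene stay as the last step left them, time stands still between calls to the robot, and variables do not carry over. Pictures are saved under pics/ and viewed, at most 10 in all, crops included, and the job is handed in when it is done.

Besides the shell and the picture viewer there is one more tool, called after "Emit:" as name(argument=value, ...) on one line, values as JSON. carry_out: Moves the arm, as the interface text tells. Its arguments: {"type":"object","properties":{"rows":{"type":"array","items":{"type":"array","items":{"type":"array","items":{"type":"number"}}}},"grip":{"type":"number"},"grip_force":{"type":"number"}},"required":["rows"]}

```bash
mkdir -p pics; cat > h.py <<'E'
import numpy as np, cv2
from workcell import bot
def ray(f,p,z):
    K=np.array(f["K"]);T=np.array(f["pose"])
    d=T[:3,:3]@np.linalg.inv(K)@[p[0],p[1],1]; o=T[:3,3]
    return o+d*(z-o[2])/d[2]
def save(f,n): cv2.imwrite("pics/"+n,np.ascontiguousarray(f["pixels"][:,:,::-1]))
E
python3 - <<'E'
from h import *
s=bot.observe(); print({k:np.round(s[k],3).tolist() for k in ("clock","position","tool_rot","force","grip_width")})
ims=[]
for c in ("scene","top"):
    f=bot.grab_frame(c); ims.append(f["pixels"])
    print(c,np.round(f["pose"],3).tolist())
    for l in ("wide_plate","narrow_plate"):
        for r in bot.spot_point(f,l)[:3]: print(l,np.round(r["position"],1),round(r["conf"],2),ray(f,r["position"],.072).round(3))
    save(f,c+"1.png")
E
```

```text
{'clock': 0.0, 'position': [0.261, 0.567, 0.207], 'tool_rot': [-3.141, 0.0, 2.71], 'force': [0.032, 0.33, 0.096], 'grip_width': 0.086}
scene [[0.517, 0.718, -0.466, 1.076], [0.856, -0.437, 0.275, -0.281], [-0.006, -0.542, -0.841, 0.964], [0.0, 0.0, 0.0, 1.0]]
wide_plate [141.8 222.6] 0.86 [ 0.507 -0.245  0.072]
narrow_plate [339.2 166.3] 0.74 [0.611 0.228 0.072]
top [[-0.031, -0.979, 0.204, 0.363], [-1.0, 0.03, -0.006, -0.012], [-0.0, -0.204, -0.979, 1.186], [0.0, 0.0, 0.0, 1.0]]
wide_plate [357.2 224.6] 0.85 [ 0.497 -0.248  0.072]
narrow_plate [148.1 180.2] 0.77 [0.614 0.225 0.072]
```

View pics/top1.png

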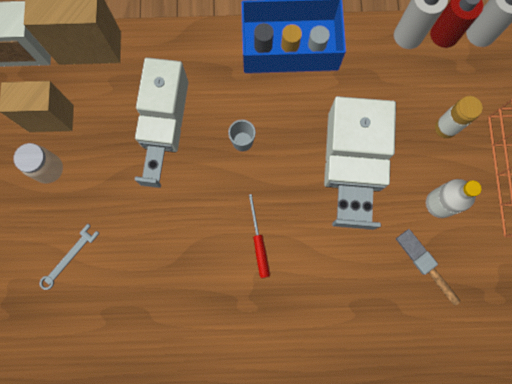

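View pics/scene1.png

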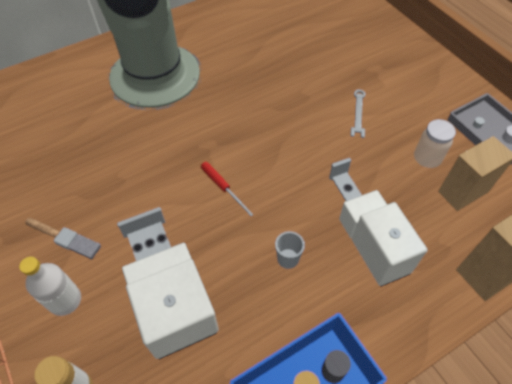

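The wide box is the right-hand one in the top view: three pockets, with its plate at about (357,225). The narrow one has a single pocket and its plate is at about (148,181). Next I measure the wide plate's heading.

```bash
python3 - <<'E'
from h import *
f=bot.grab_frame("top"); 
c=f["pixels"][170:240,310:410,::-1]; cv2.imwrite("pics/crop.png",cv2.resize(c,None,fx=8,fy=8,interpolation=cv2.INTER_CUBIC))
s=bot.observe(); print(s["tool_rot"],s["qpos"])
E
```

```text
[-3.14132380e+00  2.93985117e-05  2.70978517e+00] [-1.2092088   0.52155487 -0.03630393  1.59960557  0.02121202  1.02108764
 -0.11278865]
```

View pics/crop.png

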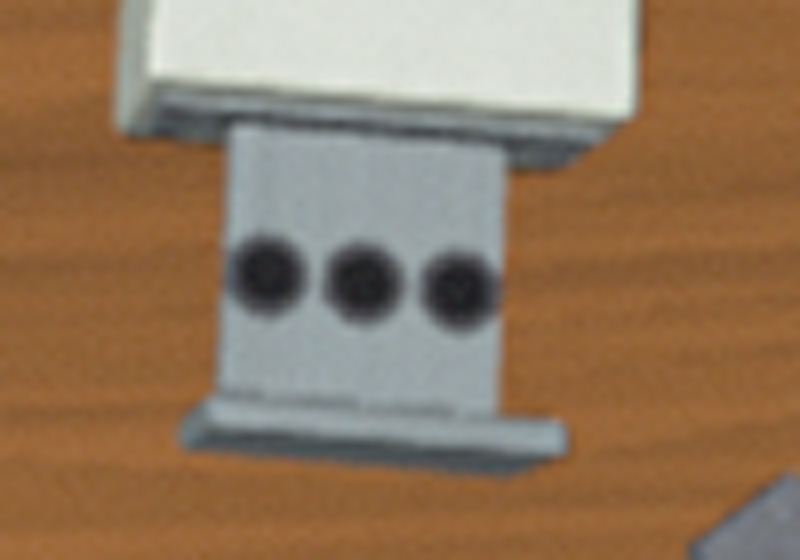

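The crop shows the box's front top edge from (155,80) to (635,120). The plate's top back edge runs from (212,398) to (566,424) and its front edge from (207,425) to (560,455).

```bash
python3 - <<'E'
from h import *
f=bot.grab_frame("top")
for n,a,b,z in (("box",(155,80),(635,120),.082),("pback",(212,398),(566,424),.095),("pfront",(207,425),(560,455),.095),("pockets",(267,275),(460,290),.048)):
    A,B=[ray(f,(310+(p[0]-3.5)/8,170+(p[1]-3.5)/8),z) for p in (a,b)]
    d=A-B; print(n,A.round(4),B.round(4),"len",np.linalg.norm(d).round(4),"mid",((A+B)/2).round(4),"push yaw deg",np.degrees(np.arctan2(-d[0],d[1])).round(2))
s=bot.observe(); y=s["tool_rot"][2]; p=s["position"]
print("yaw",y)
R=cv2.Rodrigues(np.array([0,0,y]))[0]@np.diag([1,-1,-1.])
for w in ([.36,.30,.2],[.46,.1,.2],[.42,-.1,.2],[.42,-.245,.2]): print(w,(R.T@(np.array(w)-p)).round(4))
E
```

```text
box [ 0.6008 -0.1895  0.082 ] [ 0.5849 -0.3253  0.082 ] len 0.1367 mid [ 0.5928 -0.2574  0.082 ] push yaw deg -6.67
pback [ 0.5073 -0.1976  0.095 ] [ 0.4971 -0.2951  0.095 ] len 0.098 mid [ 0.5022 -0.2464  0.095 ] push yaw deg -6.02
pfront [ 0.4999 -0.1958  0.095 ] [ 0.4885 -0.2927  0.095 ] len 0.0976 mid [ 0.4942 -0.2442  0.095 ] push yaw deg -6.68
pockets [ 0.549 -0.224  0.048] [ 0.5429 -0.2798  0.048 ] len 0.0561 mid [ 0.546  -0.2519  0.048 ] push yaw deg -6.3
yaw 2.709710882148058
[0.36, 0.3, 0.2] [-0.2014 -0.2018  0.0076]
[0.46, 0.1, 0.2] [-0.3759 -0.3416  0.0076]
[0.42, -0.1, 0.2] [-0.4233 -0.54    0.0076]
[0.42, -0.245, 0.2] [-0.484  -0.6716  0.0076]
```

Emit:
carry_out(rows=[[[-0.025, -0.025, 0, -2], [-0.05, -0.05, 0, -4], [-0.075, -0.075, 0, -6], [-0.1, -0.1, 0, -8], [-0.125, -0.125, 0, -10], [-0.15, -0.15, 0, -12], [-0.175, -0.175, 0, -14], [-0.2, -0.2, 0, -16], [-0.23, -0.223, 0, -18.3], [-0.26, -0.246, 0, -18.3], [-0.29, -0.27, 0, -18.3], [-0.32, -0.295, 0, -18.3]]], grip=0)

```text
clock: 1.4
position: [0.4293, 0.1641, 0.208]
tool_rot: [3.141, 0.001, 3.029]
force: [1.0, 1.1, 0.0]
grip_width: 0.0003
finger_force: 0.0
```

Emit:
carry_out(rows=[[[-0.01, -0.035, 0, 0], [-0.02, -0.07, 0, 0], [-0.03, -0.105, 0, 0], [-0.04, -0.14, 0, 0], [-0.045, -0.18, 0, 0], [-0.05, -0.22, 0, 0], [-0.055, -0.26, 0, 0], [-0.055, -0.3, 0, 0], [-0.055, -0.335, 0, 0], [-0.055, -0.37, 0, 0], [-0.055, -0.4, 0, 0], [-0.055, -0.4, 0, 0]]])

```text
clock: 2.4
position: [0.437, -0.2436, 0.2079]
tool_rot: [-3.139, 0.0, 3.023]
force: [-1.0, 0.2, -0.0]
grip_width: 0.0001
finger_force: 0.0
```

Emit:
carry_out(rows=[[[0, 0.004, 0.02, 0], [0, 0.004, 0.045, 0], [0, 0.004, 0.07, 0], [0, 0.004, 0.095, 0], [0, 0.004, 0.12, 0], [0, 0.004, 0.14, 0], [0, 0.004, 0.152, 0], [0, 0.004, 0.156, 0], [0, 0.004, 0.156, 0], [0, 0.004, 0.156, 0]]])

```text
clock: 3.23
position: [0.4392, -0.2341, 0.0523]
tool_rot: [-3.141, 0.0, 3.029]
force: [-0.8, 0.1, 0.3]
grip_width: -0.0
finger_force: 0.0
```

```bash
python3 - <<'E'
from h import *
f=bot.grab_frame("top"); s=bot.observe(); print(s["clock"],s["position"],s["tool_rot"],s["force"])
c=f["pixels"][170:280,290:430,::-1]; cv2.imwrite("pics/c2.png",cv2.resize(c,None,fx=5,fy=5,interpolation=cv2.INTER_CUBIC))
E
```

```text
3.2833 [ 0.43941748 -0.23414213  0.0525503 ] [-3.14126228e+00  1.10874593e-03  3.02907485e+00] [ 0.01411321 -0.39291336  1.21876509]
```

View pics/c2.png

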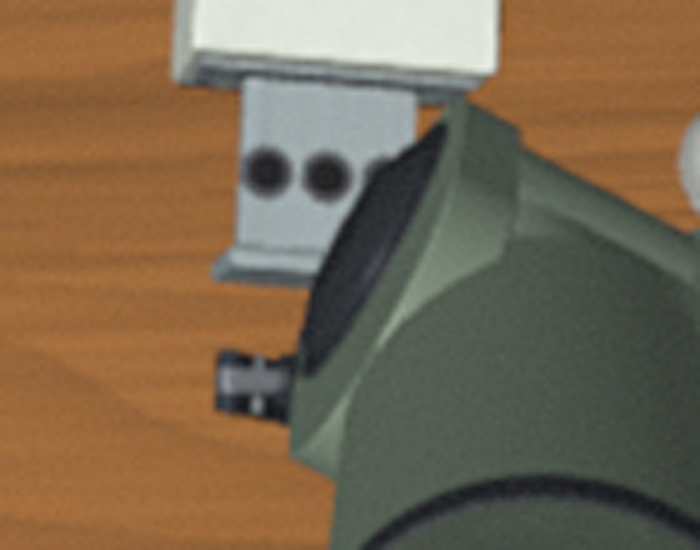

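The fingers are in front of the wide plate and clear of it, about 40 mm short. The arm is above the box. I now approach slowly.

Emit:
carry_out(rows=[[[-0.006, -0.004, 0, 0], [-0.014, -0.004, 0, 0], [-0.022, -0.004, 0, 0], [-0.028, -0.004, 0, 0], [-0.032, -0.004, 0, 0], [-0.036, -0.004, 0, 0], [-0.039, -0.004, 0, 0], [-0.042, -0.004, 0, 0], [-0.045, -0.004, 0, 0], [-0.048, -0.004, 0, 0], [-0.051, -0.004, 0, 0], [-0.054, -0.004, 0, 0]]])

```text
clock: 4.28
position: [0.4918, -0.2439, 0.0517]
tool_rot: [3.141, -0.001, 3.029]
force: [-5.9, 0.4, 4.0]
grip_width: -0.0002
finger_force: 2.5
```

Emit:
carry_out(rows=[[[-0.004, 0, 0, 0], [-0.008, 0, 0, 0], [-0.012, 0, 0, 0], [-0.016, 0, 0, 0], [-0.02, 0, 0, 0], [-0.024, 0, 0, 0], [-0.028, 0, 0, 0], [-0.031, 0, 0, 0], [-0.034, 0, 0, 0], [-0.037, 0, 0, 0], [-0.039, 0, 0, 0], [-0.04, 0, 0, 0]]])

```text
clock: 5.28
position: [0.5313, -0.2485, 0.0516]
tool_rot: [3.141, -0.002, 3.029]
force: [-6.9, 1.7, 6.9]
grip_width: 0.0001
finger_force: 4.0
```

Emit:
carry_out(rows=[[[-0.002, 0, 0, 0], [-0.004, 0, 0, 0], [-0.006, 0, 0, 0], [-0.007, 0, 0, 0], [-0.008, 0, 0, 0], [-0.008, 0, 0, 0]]])

```text
clock: 5.78
position: [0.5391, -0.2494, 0.0516]
tool_rot: [3.141, -0.002, 3.029]
force: [-7.2, 2.1, 7.0]
grip_width: -0.0
finger_force: 4.0
```

Emit:
carry_out(rows=[[[-0.001, 0, 0, 0], [-0.002, 0, 0, 0], [-0.003, 0, 0, 0], [-0.004, 0, 0, 0], [-0.004, 0, 0, 0]]])

```text
clock: 6.2
position: [0.543, -0.2498, 0.0516]
tool_rot: [3.141, -0.002, 3.029]
force: [-8.0, 0.1, 7.2]
grip_width: -0.0002
finger_force: 4.2
```

Emit:
carry_out(rows=[[[-0.001, 0, 0, 0], [-0.002, 0, 0, 0], [-0.003, 0, 0, 0], [-0.003, 0, 0, 0]]])

```text
clock: 6.53
position: [0.5448, -0.2501, 0.0516]
tool_rot: [3.141, -0.004, 3.028]
force: [-14.8, 2.9, 12.4]
grip_width: -0.0002
finger_force: 7.8
```

```bash
python3 - <<'E'
from h import *
for c in ("scene","top"):
    f=bot.grab_frame(c)
    for r in bot.spot_point(f,"wide_plate")[:2]: print(c,np.round(r["position"],1),round(r["conf"],2),ray(f,r["position"],.072).round(3))
    if c=="scene": save(f,"s3.png")
    if c=="scene":
        cv2.imwrite("pics/s3.png",cv2.resize(f["pixels"][180:340,70:270,::-1],None,fx=3.5,fy=3.5))
E
```

```text
scene [150.9 241.9] 0.83 [ 0.562 -0.248  0.072]
top [357.6 198.2] 0.55 [ 0.557 -0.254  0.072]
```

View pics/s3.png

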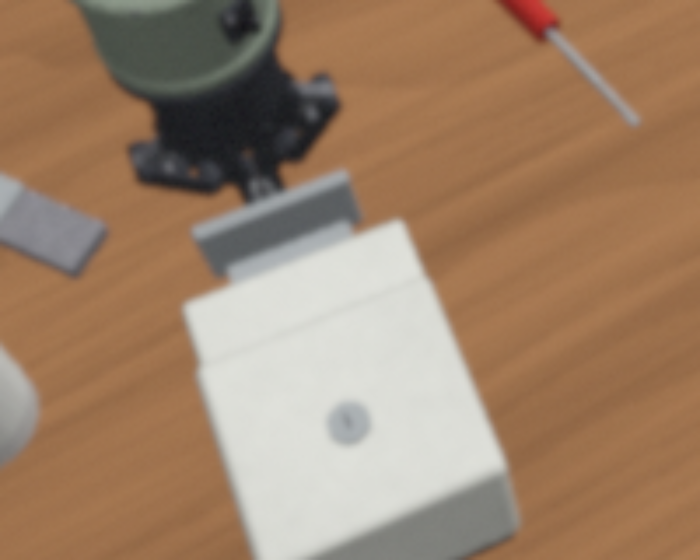

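The pockets are hidden inside the box, the plate has moved about 60 mm, and the force stepped up from 8 to 15 N while the tool lagged its target. So the slide is at its stop. I push in one more millimetre to be sure and hold.

Emit:
carry_out(rows=[[[-0.001, 0, 0, 0], [-0.001, 0, 0, 0], [-0.001, 0, 0, 0], [-0.001, 0, 0, 0], [-0.001, 0, 0, 0], [-0.001, 0, 0, 0], [-0.001, 0, 0, 0], [-0.001, 0, 0, 0], [-0.001, 0, 0, 0], [-0.001, 0, 0, 0], [-0.001, 0, 0, 0], [-0.001, 0, 0, 0]]])

```text
clock: 7.73
position: [0.5448, -0.2501, 0.0515]
tool_rot: [3.141, -0.006, 3.028]
force: [-20.9, 4.3, 17.0]
grip_width: 0.0002
finger_force: 10.7
```

Emit:
carry_out(rows=[[[0.001, 0, 0, 0], [0.002, 0, 0, 0], [0.004, 0, 0, 0], [0.006, 0, 0, 0], [0.008, 0, 0, 0], [0.01, 0, 0, 0], [0.012, 0, 0, 0], [0.014, 0, 0, 0], [0.016, 0, 0, 0], [0.018, 0, 0, 0], [0.02, 0, 0, 0], [0.022, 0, 0, 0]]])

```text
clock: 8.73
position: [0.525, -0.2477, 0.0515]
tool_rot: [3.141, -0.002, 3.029]
force: [-6.6, 1.2, 3.0]
grip_width: -0.0001
finger_force: 3.4
```

Emit:
carry_out(rows=[[[0.002, 0, 0, 0], [0.004, 0, 0, 0], [0.006, 0, 0, 0], [0.008, 0, 0, 0], [0.01, 0, 0, 0], [0.012, 0, 0, 0], [0.014, 0, 0, 0], [0.016, 0, 0, 0], [0.018, 0, 0, 0], [0.02, 0, 0, 0], [0.022, 0, 0, 0], [0.024, 0, 0, 0]]])

```text
clock: 9.73
position: [0.5015, -0.245, 0.0515]
tool_rot: [3.141, -0.001, 3.029]
force: [-5.2, 0.4, 0.8]
grip_width: 0.0003
finger_force: 2.4
```

Emit:
carry_out(rows=[[[0.002, 0, 0, 0], [0.004, 0, 0, 0], [0.006, 0, 0, 0], [0.008, 0, 0, 0], [0.01, 0, 0, 0], [0.012, 0, 0, 0], [0.014, 0, 0, 0], [0.016, 0, 0, 0], [0.018, 0, 0, 0], [0.02, 0, 0, 0], [0.022, 0, 0, 0], [0.024, 0, 0, 0]]])

```text
clock: 10.73
position: [0.4786, -0.2424, 0.0519]
tool_rot: [-3.141, 0.001, 3.029]
force: [-0.4, -0.5, -0.5]
grip_width: -0.0003
finger_force: 0.0
```

Contact is lost, as expected at full extension. I back off farther, then raise the tool.

Emit:
carry_out(rows=[[[0.004, 0, 0, 0], [0.01, 0, 0, 0], [0.02, 0, 0, 0], [0.03, 0, 0, 0], [0.04, 0, 0, 0], [0.04, 0, -0.02, 0], [0.04, 0, -0.05, 0], [0.04, 0, -0.08, 0], [0.04, 0, -0.11, 0], [0.04, 0, -0.13, 0], [0.04, 0, -0.15, 0], [0.04, 0, -0.15, 0]]])

```text
clock: 11.73
position: [0.4391, -0.2385, 0.205]
tool_rot: [-3.141, 0.005, 3.029]
force: [-0.0, 0.6, 0.8]
grip_width: 0.0002
finger_force: 0.0
```

```bash
python3 - <<'E'
from h import *
for c in ("scene","top"):
    f=bot.grab_frame(c)
    for l in ("wide_plate","narrow_plate"):
        for r in bot.spot_point(f,l)[:1]: print(c,l,np.round(r["position"],1),round(r["conf"],2),ray(f,r["position"],.072).round(3))
s=bot.observe();print(s["position"],s["force"],s["clock"])
save(bot.grab_frame("scene"),"s4.png")
E
```

```text
scene wide_plate [142.9 221. ] 0.79 [ 0.504 -0.242  0.072]
scene narrow_plate [337.9 168.3] 0.61 [0.614 0.222 0.072]
top narrow_plate [146.2 178.4] 0.78 [0.619 0.229 0.072]
[ 0.43786644 -0.2377175   0.20079931] [-0.40087945  0.05437265  0.46945897] 12.0333
```

View pics/s4.png

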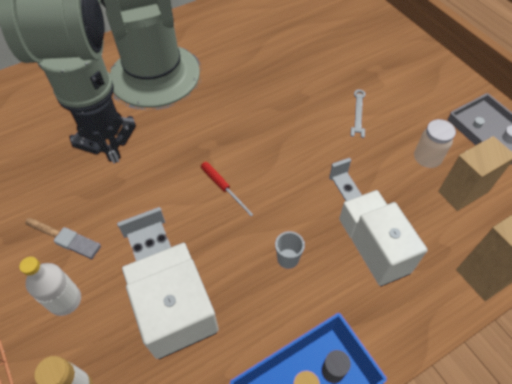

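The wide slide is fully out again, with its plate at (143,221) as at the start. The narrow plate at (338,168) has not moved and the arm is clear, so I hand the job in.

```bash
python3 -c "
from workcell import bot
print(bot.job_done())"
```

```text
the job is handed in; nothing more can be done
None
```

The wide slide was pushed in to its stop, held there over 1 s, let back out over about 2.7 s until fully out, and the arm moved clear; the narrow slide was not touched, and the job was handed in at about 12 s.

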